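# Slide a heat sink along the rail into the corner of its jig

## Robot

A 7-joint arm with a two-finger parallel gripper is mounted at the origin on the work surface. World frame = base frame: x ahead of the robot, y to its left, z up, the work surface at z = 0. Lengths are in mm, angles in rad, forces in N, time in s.
With the tool pointing down it reaches from about 400 to 875 mm from the base axis. Payload 4.4 kg.
Tool frame: the origin (TCP) lies on the centre line of the jaws, within the pads' length; the fingertips stand ctrl.nose_length ahead of it and the grasp point (between the pads) lies 6 mm ahead of it (ctrl.nose_length is the distance from the TCP to the fingertips, in mm); z points along the fingers, y is the direction in which the jaws open and shut (so a half turn about z gives the same grasp; the last joint's range is limited). The gripper opens to 85 mm and grips with 20 to 120 N. Pads are 22 mm wide; open, the fingers measure 114 mm over their backs; the gripper's body (76 mm by 85 mm) begins 54 mm behind the grasp point. The pads swing forward as they close: fully open they stand 13 mm farther back than shut.
Start: joints at [1.19, 0.628, 0.038, 1.517, -0.027, 0.996, -0.02], TCP at [201.284, -618.063, 256.313] pointing down, gripper open.
Joint ranges: [-3.06, 3.06], [-0.37, 2.12], [-1.25, 1.32], [0.18, 2.47], [-1.1, 4.24], [0.23, 1.98], [-2.94, 2.94]. Speed limits (rad/s): [2.57, 2.57, 3.14, 3.14, 3.14, 3.14, 3.14].

## Interface

Orientations are given as [roll, pitch, yaw] about the fixed x, y, z axes, in that order (R = Rz(yaw) Ry(pitch) Rx(roll)).
In Python, from cell import ctrl, vision gives the robot as it stands. The module is installed in compiled form; this text tells all that it offers.
- The arm moves only by the shell command python3 -m inch 'ROWS'. ROWS is a JSON object of lists of equal length, an entry for each row: "travel": the shift along the tool's x, y, z in cm, a list of three; "twist": the turn about the tool's z in degrees; "fingers": the finger opening in cm, from 0 to 8.54. A call has exactly 10 rows; each row is the pose to reach, as a shift and turn from the pose commanded when the call began, along the tool's axes at that moment; what a row does not reach only later rows make up. A row lasts 1/12 s, in which the tool goes at most 41.7 mm and 7.16 degrees, less where a joint would pass 70% of its speed; a pose out of reach is approached as far as the arm can. A call with a gripper value outside its range is refused whole. The fingers move at their own pace and stop on an object; the grip force is fixed at half the most. Time passes only in rows, so rows that repeat a pose let the fingers close, or fill a call up. It gives the time, the measured TCP pose, the force and the opening at its end, in the units of the state.
- ctrl.read_state(): the state, without advancing time (a new reading comes with each control period).
- vision.get_image(name): name is "scene" or "top"; returns a dict with "frame" (400x640x3 uint8, red, green, blue), "fx", "fy", "cx", "cy" (pixels), "position" and "orientation" of the camera in the world. Camera axes: x right, y down, z forward; pixel columns grow to the right and rows downward; lengths in mm; the calibration is good to about 2 mm. A picture is of the moment at which its call begins. There is no depth.
- ctrl.finish_job(): hands the job in, once; it reports no verdict.
The state is a dict: "clock": time; "qpos": joint angles; "qd": joint speeds; "tau": joint torques, N m; "eef_pos": TCP position; "tool_rot": TCP orientation; "force": force on the tool from outside, world axes, zero at the start; "torque": the same for the moment, N m; "width": finger opening in mm.
Only numpy, scipy, OpenCV 4.12 (cv2) and the standard library are available. Lean on these libraries where they do the work, as an engineer would, in place of code of your own. Each camera call takes 0.05 s, during which the arm holds its last target.

## Task

With the fingertips, push the copper heat sink across the grey jig until it lies flat against the long aluminium rail, then, keeping it pinned to the rail, slide it along into the yellow corner pocket until it is fully home against both the rail and the end stop, and let go. Only push it, gently: never pinch, lift or tip it. Leave everything else where it is, including the black heat sink on the same jig.

Things in the scene. Friction and masses are not known exactly. Their poses are not given: they have to be found in the camera images.
- jig: Fixed assembly jig: grey plate 170 (x) x 300 (y) x 12 mm thick, origin at the centre of its underside, so the sliding surface is 12 mm up. Its x axis points across the plate to the rail (away from the robot, turned up to 20 degrees), y along the rail to the pocket, z up. Rail, stop and lip stand 12 mm above the plate; its other edges have no walls.
- rail_face (a point): Middle of the top edge of the aluminium rail's inner face. The rail is 14 mm thick; its inner face lies at x = +50 mm in the jig's frame and runs from y = -140 to +140 mm.
- stop_face (a point): Top edge of the yellow end stop's inner face, which faces jig -y at y = +110 mm. The stop is 14 mm thick, x from -7 to +64 mm. A yellow lip, 12 mm thick, parallel to the rail, with its inner face at x = +5 mm, runs from y = +85 mm to the stop. Rail, stop and lip make the pocket, 45 mm wide, open towards jig -y and above.
- pocket (a point): Point on the jig's sliding surface where the centre of the heat sink's underside lies when it is fully home: x = 30, y = 90 mm in the jig's frame.
- copper_sink: Copper-coloured finned heat sink, a square block 40 x 40 x 12 mm, about 80 g, loose on the jig's plate, robot side of the rail, turned up to 30 degrees to it. Origin at the centre of its underside, z up, x along the fins, which stand 8 mm high on a 4 mm base. Acts as a solid block; slides easily on the smooth jig (friction about 0.25). Either way round is right in the pocket.
- black_sink: Black heat sink of the same shape, 40 x 40 x 12 mm, on the robot-side part of the jig's plate near the pocket end, beside the lip. Origin at the centre of its underside. To be left alone.
- screwdriver: Screwdriver lying on the bench beyond the jig's pocket end (jig +y), along its own x axis. To be left alone.
- pad_tub: Blue tub with a white lid, 50 mm across, 45 mm high, on the bench beyond the rail. Origin at the centre of its underside. To be left alone.
- fan: Black square cooling fan with grey blades, 80 x 80 x 25 mm, on the bench beyond the rail. Origin at the centre of its underside. To be left alone.
- memory: Green memory module, 133 x 32 x 8 mm, on the bench beside the jig's open end (jig -y). Origin at the centre of its underside. To be left alone.
- brush: Small brush lying on the bench beyond the memory module. To be left alone.

How it is judged:
By the outcome, as a careful person would: the job done as asked, in the order asked, and still so for the second after the job is handed in, with the robot touching nothing.
It also fails if it takes over 64 s, if anything falls off the work surface, if the arm or the gripper's body presses on something with over 40 N, if the wrist force passes 120 N, or if a joint passes its speed limit or range.

## Working session

There is one attempt and no reset: what is moved stays moved. The work goes in short steps, Python scripts to look and compute and a shell command to move; the robot and the scene stay as the last step left them, time stands still between calls to the robot, and variables do not carry over. Pictures are saved under pics/ and viewed, and the job is handed in when it is done.

```bash
mkdir -p pics; ls; python3 - <<'E'
from cell import ctrl, vision
import cv2
print(ctrl.read_state(), ctrl.nose_length)
for n in ("scene","top"):
    d=vision.get_image(n); cv2.imwrite(f"pics/{n}0.png",d["frame"][:,:,::-1])
    print({k:v for k,v in d.items() if k!="frame"})
E
```

```text
pics
{'clock': 0.0, 'qpos': array([ 1.19024544,  0.62934088,  0.03844693,  1.51840533, -0.0270068 ,
        0.99629553, -0.02000871]), 'qd': array([-0.00083942, -0.00138428, -0.00078954,  0.00136223, -0.00092408,
       -0.00105346, -0.0014399 ]), 'tau': array([ 2.06353790e-03, -5.63400078e+01,  1.22658357e+00, -1.93443042e+01,
        1.08663263e-02,  1.05409470e-02,  9.79473526e-06]), 'eef_pos': array([ 201.06839775, -617.49217389,  255.38060066]), 'tool_rot': array([-3.13966183e+00,  2.32873983e-05,  3.14733620e-01]), 'force': array([-0.21603197,  0.04646059,  0.20351864]), 'torque': array([-0.04141434, -0.03298597, -0.0230778 ]), 'width': 85.54694512901052} 25.0
{'fx': 405.2441670002913, 'fy': 405.2441670002913, 'cx': 324.07926316054034, 'cy': 192.50315488173797, 'position': array([1116.03473185,  252.49457889,  898.70278405]), 'orientation': array([-2.53300978, -0.00533693,  2.07281604])}
{'fx': 486.8468146096918, 'fy': 486.8468146096918, 'cx': 317.3094653220455, 'cy': 196.00205357284233, 'position': array([ 520.77796449,   -5.22874239, 1188.38236539]), 'orientation': array([-3.06507836e+00, -2.44602114e-03, -1.60035704e+00])}
```

View pics/top0.png

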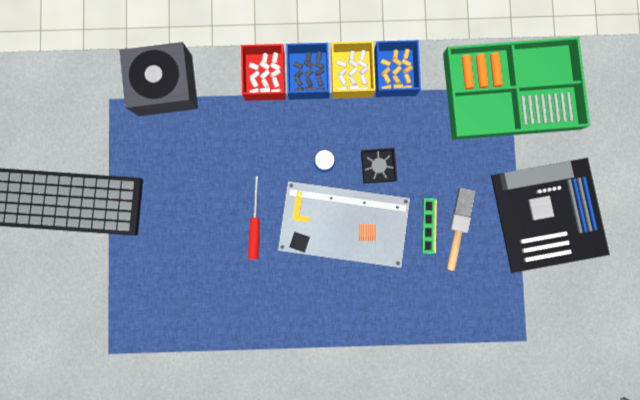

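View pics/scene0.png

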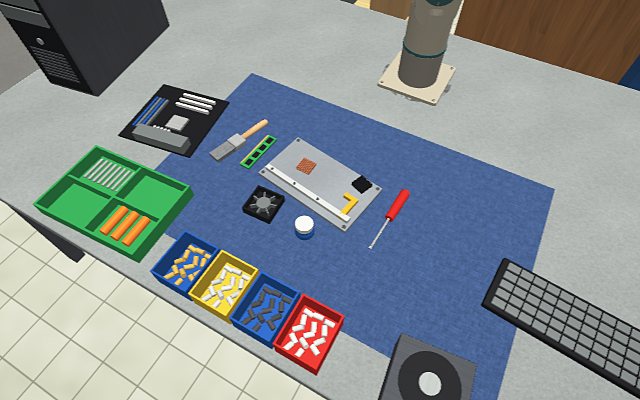

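```bash
python3 - <<'E'
import cv2
a=cv2.imread("pics/top0.png")[110:290,240:440]
cv2.imwrite("pics/top0c.png",cv2.resize(a,None,fx=3.3,fy=3.3,interpolation=cv2.INTER_CUBIC))
E
```

```text
(no output)
```

View pics/top0c.png

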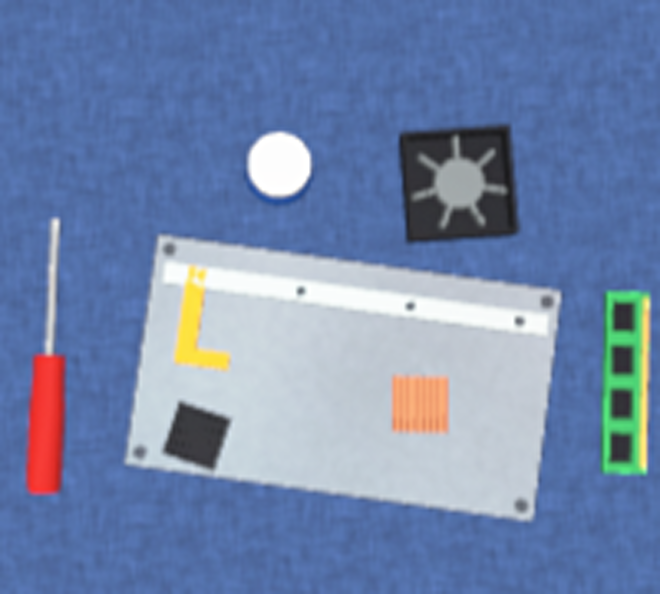

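The top view shows the jig yawed by about -8°, with the copper sink at crop pixels (392–448, 376–433) and the yellow pocket at upper left. Next I fit the poses.

```bash
cat > h.py <<'E'
import numpy as np
from scipy.spatial.transform import Rotation as Ro
from scipy.optimize import least_squares
from cell import ctrl, vision
def cam(n):
    d=vision.get_image(n); return d
def ray(d,uv,z):
    R=Ro.from_euler('xyz',d["orientation"]).as_matrix()
    uv=np.atleast_2d(uv).astype(float)
    c=np.c_[(uv[:,0]-d["cx"])/d["fx"],(uv[:,1]-d["cy"])/d["fy"],np.ones(len(uv))]@R.T
    return (d["position"]+c*((z-d["position"][2])/c[:,2])[:,None])[:,:2]
def proj(d,p):
    R=Ro.from_euler('xyz',d["orientation"]).as_matrix()
    c=(np.atleast_2d(p)-d["position"])@R
    return np.c_[c[:,0]/c[:,2]*d["fx"]+d["cx"],c[:,1]/c[:,2]*d["fy"]+d["cy"]]
def fit(loc,w):
    f=lambda q:(loc@np.array([[np.cos(q[2]),np.sin(q[2])],[-np.sin(q[2]),np.cos(q[2])]])+q[:2]-w).ravel()
    r=least_squares(f,[*w.mean(0),0]); return r.x,r.fun
def tojig(J,p):
    c,s=np.cos(J[2]),np.sin(J[2]); return (np.atleast_2d(p)[:,:2]-J[:2])@np.array([[c,-s],[s,c]])
def toworld(J,p):
    c,s=np.cos(J[2]),np.sin(J[2]); return np.atleast_2d(p)@np.array([[c,s],[-s,c]])+J[:2]
E
python3 - <<'E'
from h import *
import cv2
d=cam("top")
cv=lambda l:(np.array(l)+.5)/3.3-.5+[240,110]
w=ray(d,cv([(158,235),(560,292),(532,520),(125,464)]),12)
J,r=fit(np.array([(85,150),(85,-150),(-85,-150),(-85,150.]]) if 0 else np.array([(85,150),(85,-150),(-85,-150),(-85,150.)]),w)
print(J,np.degrees(J[2]),r.round(1))
s=ray(d,cv([(392,376),(448,377),(448,433),(392,432)]),24)
S,r=fit(np.array([(20,20),(20,-20),(-20,-20),(-20,20.)]),s)
print(S,np.degrees(S[2]-J[2]),r.round(1),tojig(J,S[:2]),tojig(J,s))
print("rail ends/stop corner", tojig(J,ray(d,cv([(547,335),(163,281),(228,372),(190,350),(173,362),(203,268),(229,354)]),24)).round(1))
d2=cam("scene")
pts=np.array([(85,150),(85,-150),(-85,-150),(-85,150.)])
P=proj(d2,np.c_[toworld(J,pts),[12]*4]); Q=proj(d2,np.c_[toworld(S,pts*0+np.array([(20,20),(20,-20),(-20,-20),(-20,20.)])),[24]*4])
im=cv2.resize(d2["frame"][120:240,230:400,::-1],None,fx=4.5,fy=4.5,interpolation=cv2.INTER_CUBIC)
for p in np.r_[P,Q]: cv2.circle(im,tuple(int(v) for v in (p+.5-[230,120])*4.5),3,(0,0,255),1)
cv2.imwrite("pics/s1.png",im)
E
```

```text
File "<stdin>", line 6
    J,r=fit(np.array([(85,150),(85,-150),(-85,-150),(-85,150.]]) if 0 else np.array([(85,150),(85,-150),(-85,-150),(-85,150.)]),w)
                                                             ^
SyntaxError: closing parenthesis ']' does not match opening parenthesis '('
```

```bash
python3 - <<'E'
from h import *
import cv2
d=cam("top")
cv=lambda l:(np.array(l)+.5)/3.3-.5+[240,110]
w=ray(d,cv([(158,235),(560,292),(532,520),(125,464)]),12)
pts=np.array([(85,150),(85,-150),(-85,-150),(-85,150.)]);sq=np.array([(20,20),(20,-20),(-20,-20),(-20,20.)])
J,r=fit(pts,w)
print(J,np.degrees(J[2]),r.round(1))
s=ray(d,cv([(392,376),(448,377),(448,433),(392,432)]),24)
S,r=fit(sq,s)
print(S,np.degrees(S[2]-J[2]),r.round(1),tojig(J,S[:2]),tojig(J,s))
print("rail ends/stop corner", tojig(J,ray(d,cv([(547,335),(163,281),(228,372),(190,350),(173,362),(203,268),(229,354)]),24)).round(1))
d2=cam("scene")
P=proj(d2,np.c_[toworld(J,pts),[12]*4]); Q=proj(d2,np.c_[toworld(S,sq),[24]*4])
im=cv2.resize(d2["frame"][120:240,230:400,::-1],None,fx=4.5,fy=4.5,interpolation=cv2.INTER_CUBIC)
for p in np.r_[P,Q]: cv2.circle(im,tuple(int(v) for v in (p+.5-[230,120])*4.5),3,(0,0,255),1)
cv2.imwrite("pics/s1.png",im)
E
```

```text
[ 5.41417136e+02 -7.26228250e+01 -1.67777295e-01] -9.61293089644419 [ 0.4  0.6  1.1 -1.1 -1.2 -0.4 -0.3  0.8]
[ 5.19833703e+02 -1.26468528e+02 -4.23634639e-02] 7.18568321206432 [-0.3 -0.4 -0.1  0.2  0.3  0.3  0.1 -0.1] [[-12.28860392 -56.69386612]] [[  5.29117076 -33.94060354]
 [ 10.16300712 -74.19623872]
 [-29.87559533 -79.39380396]
 [-34.73299821 -39.24481825]]
rail ends/stop corner [[  50.2 -141.4]
 [  50.7  140. ]
 [  -8.2   84. ]
 [   3.8  113.5]
 [  -6.5  124.5]
 [  64.1  112.6]
 [   4.8   85.1]]
```

View pics/s1.png

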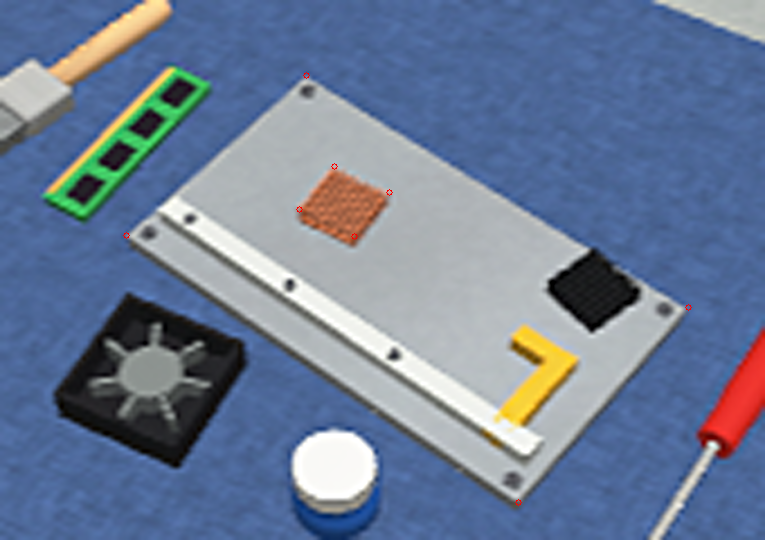

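The fit agrees in both views. The sink is at jig (-12, -57), turned 7°. Next I work out the approach move.

```bash
cat >> h.py <<'E'
J=np.array([541.4,-72.6,-0.168])
def goal(xy_jig,z,yaw_deg):  # from current measured pose; prints travel (cm), twist(deg)
    s=ctrl.read_state(); R=Ro.from_euler('xyz',s["tool_rot"]).as_matrix()
    p=np.r_[toworld(J,xy_jig)[0],z]
    print("jig now",tojig(J,s["eef_pos"]).round(1),"yaw rel",np.degrees(s["tool_rot"][2]-J[2]).round(2),"z",s["eef_pos"][2].round(1))
    print("travel",((p-s["eef_pos"])@R/10).round(2),"twist",round(np.degrees(s["tool_rot"][2]-J[2])-yaw_deg,1))
E
python3 - <<'E'
from h import *
goal((-62,-55),100,0)
E
```

```text
jig now [[-244.3 -594.3]] yaw rel 27.66 z 255.7
travel [ 41.19 -39.29  15.62] twist 27.7
```

```bash
python3 -m inch '{"travel":[[2,-2,0],[4,-4,0],[7,-6.5,1],[10,-9.5,2],[13,-12,3],[16,-15,4],[18.5,-17.5,5],[21,-20,6],[23,-22,7],[24,-23,7]],"twist":[2,5,8,11,14,17,20,23,26,27.7],"fingers":[0,0,0,0,0,0,0,0,0,0]}'; python3 - <<'E'
from h import *
goal((-62,-55),100,0)
E
```

```text
clock: 1.03
eef_pos: [359.3, -320.0, 184.7]
tool_rot: [-3.138, 0.003, -0.166]
force: [-0.7, 1.2, 0.1]
width: -0.0
jig now [[-138.1 -274.4]] yaw rel 0.11 z 184.7
travel [  7.68 -21.89   8.53] twist 0.1
```

```bash
python3 -m inch '{"travel":[[1,-3,1],[2,-6,2],[3,-9,3],[4,-12,4],[5,-15,5.5],[6,-18,6.5],[7,-20,7.5],[7.5,-21.5,8.3],[7.6,-21.9,8.5],[7.6,-21.9,8.5]],"twist":[0,0,0,0,0,0,0,0,0,0],"fingers":[0,0,0,0,0,0,0,0,0,0]}'; python3 - <<'E'
from h import *
goal((-62,-55),41,0)
import cv2
for n in("top","scene"):
    d=cam(n)
    a=d["frame"][110:290,240:440,::-1] if n=="top" else d["frame"][60:240,230:430,::-1]
    cv2.imwrite(f"pics/{n}2.png",cv2.resize(a,None,fx=3.3,fy=3.3,interpolation=cv2.INTER_CUBIC))
E
```

```text
clock: 1.87
eef_pos: [470.0, -120.7, 100.8]
tool_rot: [-3.141, 0.001, -0.166]
force: [1.0, -0.2, -0.3]
width: -0.4
jig now [[-62.3 -59.4]] yaw rel 0.12 z 100.8
travel [ 0.04 -0.43  5.98] twist 0.1
```

View pics/top2.png

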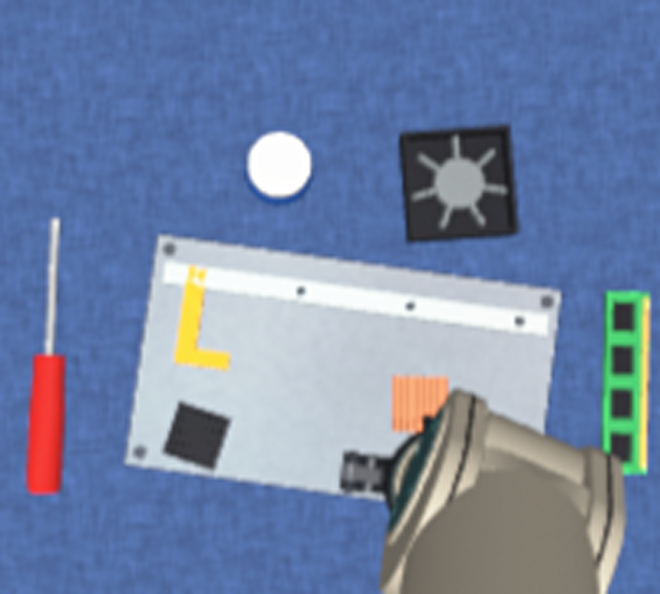

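View pics/scene2.png

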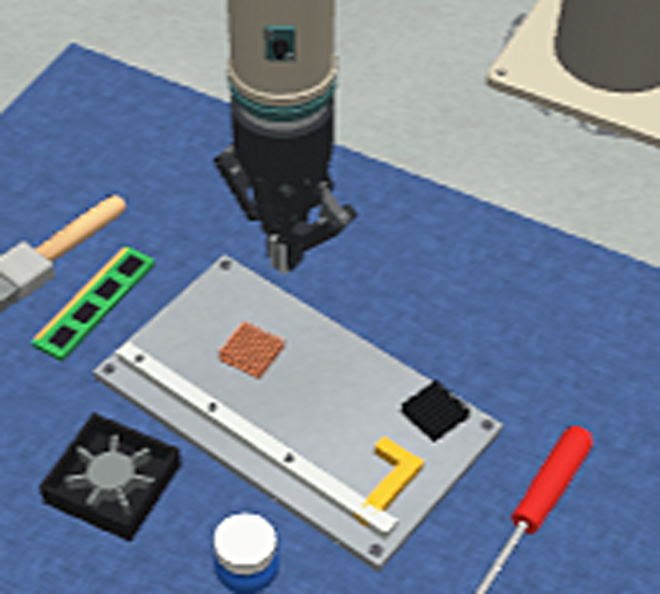

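The scene view shows the closed fingertips over the jig's robot side, clear of the copper sink. Next is the descent.

```bash
python3 -m inch '{"travel":[[0,-0.2,1],[0,-0.4,2],[0,-0.4,3],[0,-0.4,3.8],[0,-0.4,4.5],[0,-0.4,5.1],[0,-0.4,5.5],[0,-0.4,5.8],[0,-0.4,5.9],[0,-0.4,5.9]],"twist":[0,0,0,0,0,0,0,0,0,0],"fingers":[0,0,0,0,0,0,0,0,0,0]}'; python3 - <<'E'
from h import *
goal((-50,-55),41,0)
import cv2
d=cam("scene")
a=d["frame"][110:210,250:370,::-1]
cv2.imwrite(f"pics/s3.png",cv2.resize(a,None,fx=5.5,fy=5.5,interpolation=cv2.INTER_CUBIC))
E
```

```text
clock: 2.8
eef_pos: [470.6, -118.0, 42.2]
tool_rot: [3.142, 0.0, -0.169]
force: [0.4, 0.3, 0.0]
width: -0.1
jig now [[-62.2 -56.6]] yaw rel -0.04 z 42.2
travel [ 1.22 -0.16  0.12] twist -0.0
```

View pics/s3.png

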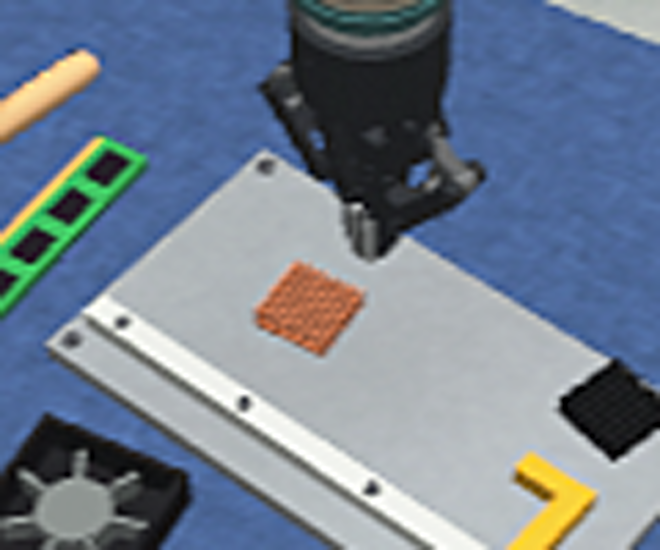

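```bash
python3 -m inch '{"travel":[[0.5,0,0.05],[1,0,0.1],[1.5,0,0.1],[1.8,0,0.1],[2.1,0,0.1],[2.4,0,0.1],[2.8,0,0.1],[3.2,0,0.1],[3.5,0,0.1],[3.8,0,0.1]],"twist":[0,0,0,0,0,0,0,0,0,0],"fingers":[0,0,0,0,0,0,0,0,0,0]}'; python3 - <<'E'
from h import *
goal((-5,-56),41,0)
import cv2
d=cam("top")
a=d["frame"][170:270,270:390,::-1]
cv2.imwrite(f"pics/t4.png",cv2.resize(a,None,fx=5.5,fy=5.5,interpolation=cv2.INTER_CUBIC))
d=cam("scene")
a=d["frame"][110:210,250:370,::-1]
cv2.imwrite(f"pics/s4.png",cv2.resize(a,None,fx=5.5,fy=5.5,interpolation=cv2.INTER_CUBIC))
E
```

```text
clock: 3.68
eef_pos: [508.5, -124.4, 41.3]
tool_rot: [3.142, -0.0, -0.169]
force: [-1.0, 0.1, 0.0]
width: 0.0
jig now [[-23.8 -56.6]] yaw rel -0.04 z 41.3
travel [ 1.88 -0.06  0.03] twist -0.0
```

View pics/s4.png

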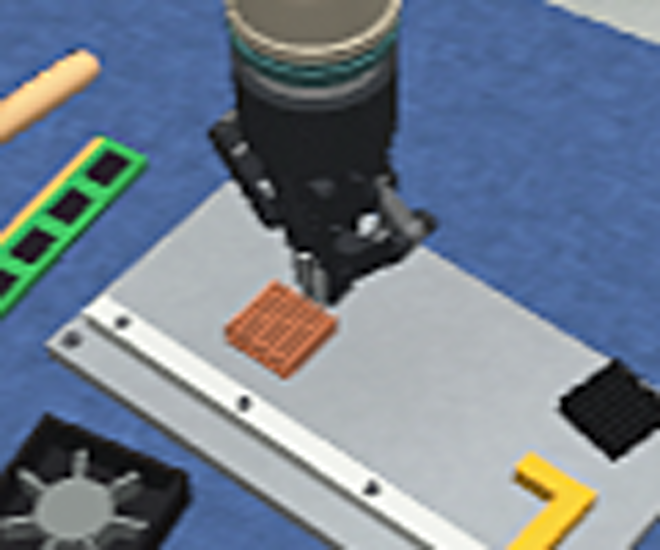

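View pics/t4.png

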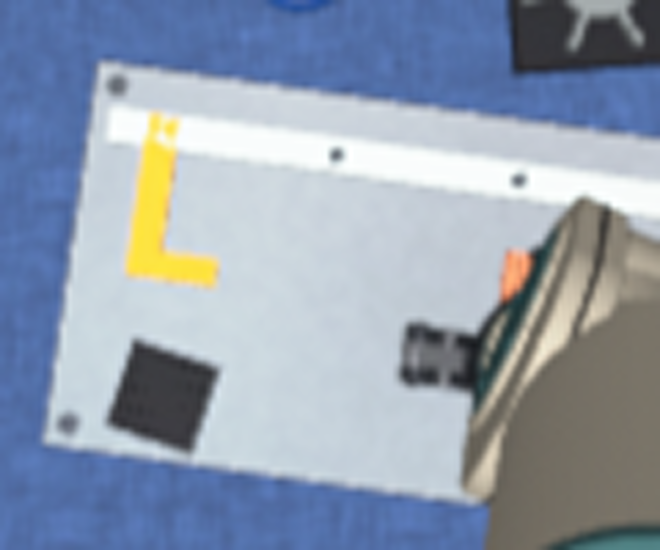

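The sink is moving ahead of the tips and straightening, so I continue, slowing as it nears the rail.

```bash
python3 -m inch '{"travel":[[0.2,0,0],[0.5,0,0],[0.8,0,0],[1.0,0,0],[1.2,0,0],[1.4,0,0],[1.6,0,0],[1.75,0,0],[1.9,0,0],[2.0,0,0]],"twist":[0,0,0,0,0,0,0,0,0,0],"fingers":[0,0,0,0,0,0,0,0,0,0]}'; python3 - <<'E'
from h import *
goal((-1,-56),41,0)
import cv2
d=cam("scene")
a=d["frame"][110:210,250:370,::-1]
cv2.imwrite(f"pics/s5.png",cv2.resize(a,None,fx=5.5,fy=5.5,interpolation=cv2.INTER_CUBIC))
E
```

```text
clock: 4.62
eef_pos: [528.0, -127.7, 41.3]
tool_rot: [-3.142, -0.0, -0.169]
force: [-0.4, 0.2, -0.5]
width: 0.4
jig now [[ -4.  -56.6]] yaw rel -0.03 z 41.3
travel [ 0.3  -0.06  0.03] twist -0.0
```

View pics/s5.png

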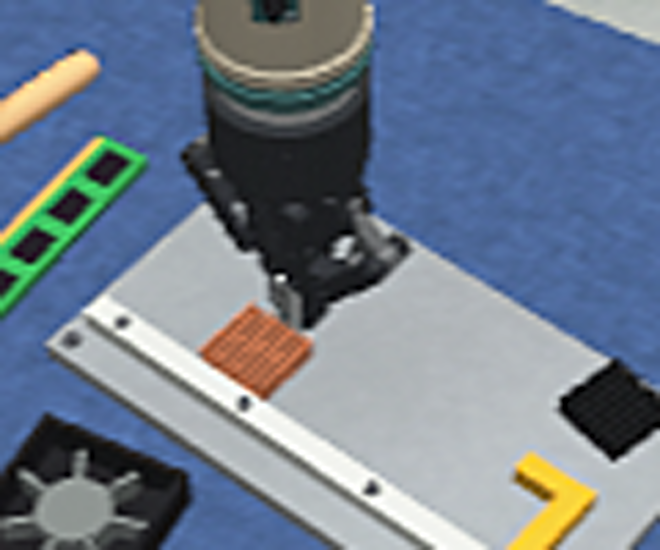

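```bash
python3 -m inch '{"travel":[[0.05,0,0],[0.1,0,0],[0.15,0,0],[0.2,0,0],[0.23,0,0],[0.26,0,0],[0.29,0,0],[0.32,0,0],[0.35,0,0],[0.35,0,0]],"twist":[0,0,0,0,0,0,0,0,0,0],"fingers":[0,0,0,0,0,0,0,0,0,0]}'; python3 - <<'E'
from h import *
goal((-1,-56),41,0)
print(ctrl.read_state()["force"])
import cv2
d=cam("scene")
a=d["frame"][150:200,270:330,::-1]
cv2.imwrite(f"pics/s6.png",cv2.resize(a,None,fx=10,fy=10,interpolation=cv2.INTER_CUBIC))
E
```

```text
clock: 5.5
eef_pos: [531.4, -128.4, 41.3]
tool_rot: [3.142, -0.0, -0.169]
force: [-0.2, -0.1, -0.2]
width: -0.1
jig now [[ -0.6 -56.6]] yaw rel -0.04 z 41.3
travel [-0.04 -0.06  0.03] twist -0.0
[-0.15689219 -0.11116605 -0.16041497]
```

View pics/s6.png

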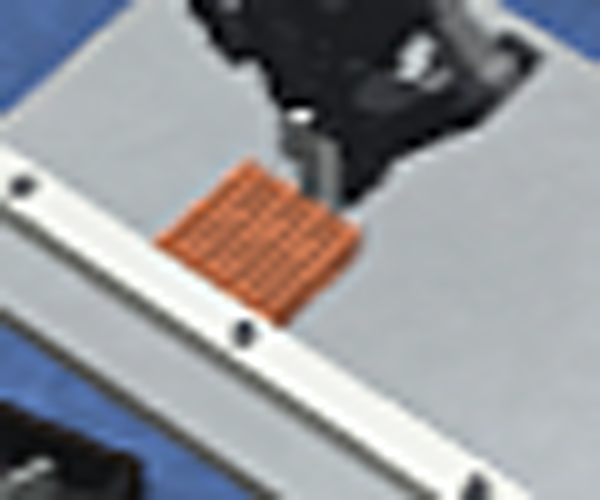

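The sink looks up against the rail, but no force shows. I creep on 2 mm to confirm contact.

```bash
python3 -m inch '{"travel":[[0.02,0,0],[0.04,0,0],[0.06,0,0],[0.08,0,0],[0.1,0,0],[0.12,0,0],[0.14,0,0],[0.16,0,0],[0.18,0,0],[0.2,0,0]],"twist":[0,0,0,0,0,0,0,0,0,0],"fingers":[0,0,0,0,0,0,0,0,0,0]}'; python3 - <<'E'
from h import *
goal((-1,-56),41,0)
print(ctrl.read_state()["force"])
E
```

```text
clock: 6.38
eef_pos: [532.0, -128.4, 41.2]
tool_rot: [-3.141, 0.003, -0.169]
force: [-5.1, 1.6, 2.1]
width: 0.1
jig now [[  0.  -56.6]] yaw rel -0.05 z 41.2
travel [-0.1  -0.06  0.02] twist -0.0
[-5.10059839  1.63105574  2.07279493]
```

That gives 5 N of contact, and the sink is flat on the rail. I back off, then go round to its (-x, -y) corner with the tool turned 45°. A push along y from there wedges the sink against the rail.

```bash
python3 -m inch '{"travel":[[-0.2,0,0],[-0.6,0,0],[-1.2,0,0],[-1.9,0.3,0],[-2.4,1,0],[-2.6,2,0],[-2.6,3,0],[-2.6,4,0],[-2.6,4.7,0],[-2.6,5,0]],"twist":[0,0,0,-6,-12,-18,-25,-32,-39,-45],"fingers":[0,0,0,0,0,0,0,0,0,0]}'; python3 - <<'E'
from h import *
goal((5.3,-105),41.2,45)
print(ctrl.read_state()["force"])
import cv2
d=cam("scene")
a=d["frame"][130:210,260:356,::-1]
cv2.imwrite(f"pics/s7.png",cv2.resize(a,None,fx=7,fy=7,interpolation=cv2.INTER_CUBIC))
E
```

```text
clock: 7.22
eef_pos: [499.3, -175.2, 41.6]
tool_rot: [3.14, -0.001, 0.621]
force: [0.1, 0.1, -0.4]
width: -0.3
jig now [[ -24.3 -108.2]] yaw rel 45.2 z 41.6
travel [2.31 1.88 0.04] twist 0.2
[ 0.11197538  0.09174734 -0.37693053]
```

View pics/s7.png

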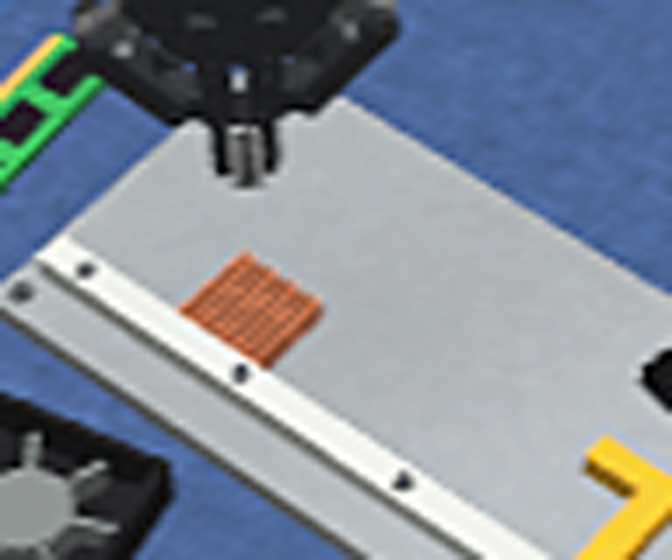

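```bash
python3 - <<'E'
from h import *
d=cam("scene")
uv=(np.array([(246,253),(323,304),(264,367),(180,311)])+.5)/7-.5+[260,130]
w=ray(d,uv,24);print(tojig(J,w).round(1))
print("tip", proj(d,np.r_[ctrl.read_state()["eef_pos"][:2],16.5]))
E
```

```text
[[ 11.5 -77.4]
 [ 12.  -37.5]
 [ 49.4 -35.6]
 [ 49.3 -78.6]]
tip [[295.05802015 154.42241417]]
```

```bash
python3 -m inch '{"travel":[[0.3,0.25,0],[0.6,0.5,0],[1,0.8,0],[1.3,1.1,0],[1.6,1.3,0],[1.8,1.5,0],[2,1.7,0],[2.2,1.8,0],[2.3,1.9,0],[2.3,1.9,0]],"twist":[0,0,0,0,0,0,0,0,0,0],"fingers":[0,0,0,0,0,0,0,0,0,0]}'; python3 - <<'E'
from h import *
goal((5.3,-85),41.2,45)
print(ctrl.read_state()["force"])
import cv2
d=cam("scene")
a=d["frame"][130:210,260:356,::-1]
cv2.imwrite(f"pics/s8.png",cv2.resize(a,None,fx=7,fy=7,interpolation=cv2.INTER_CUBIC))
E
```

```text
clock: 8.15
eef_pos: [529.3, -175.7, 41.3]
tool_rot: [3.141, -0.0, 0.617]
force: [-0.1, -0.1, -0.2]
width: 0.3
jig now [[   5.3 -103.7]] yaw rel 44.97 z 41.3
travel [ 1.32 -1.32  0.01] twist -0.0
[-0.06486146 -0.09882196 -0.18018268]
```

View pics/s8.png

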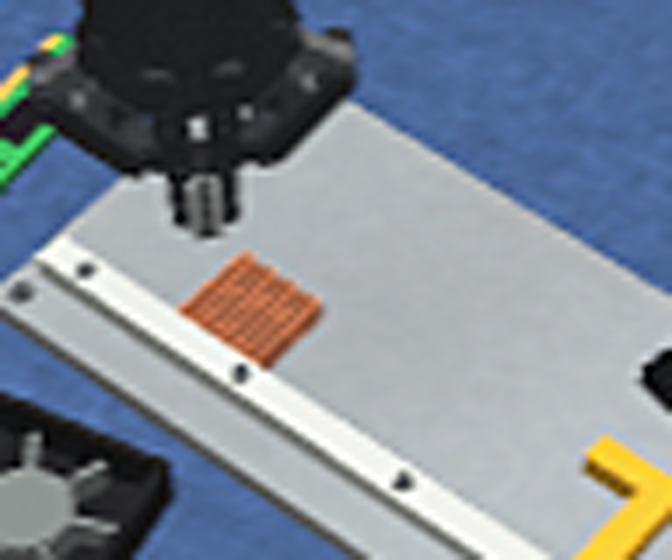

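The tips are 16 mm short of the sink's corner. I start the push along the rail.

```bash
python3 -m inch '{"travel":[[0.2,-0.2,0],[0.4,-0.4,0],[0.6,-0.6,0],[0.8,-0.8,0],[1.0,-1.0,0],[1.15,-1.15,0],[1.3,-1.3,0],[1.45,-1.45,0],[1.6,-1.6,0],[1.8,-1.8,0]],"twist":[0,0,0,0,0,0,0,0,0,0],"fingers":[0,0,0,0,0,0,0,0,0,0]}'; python3 - <<'E'
from h import *
goal((5.3,-50),41.2,45)
print(ctrl.read_state()["force"])
import cv2
d=cam("scene")
a=d["frame"][130:210,260:356,::-1]
cv2.imwrite(f"pics/s9.png",cv2.resize(a,None,fx=7,fy=7,interpolation=cv2.INTER_CUBIC))
E
```

```text
clock: 9.03
eef_pos: [533.2, -150.7, 41.3]
tool_rot: [3.141, 0.0, 0.616]
force: [-0.6, -0.3, -0.4]
width: -0.3
jig now [[  5.  -78.4]] yaw rel 44.94 z 41.3
travel [ 2.03 -1.99  0.01] twist -0.1
[-0.6270375  -0.29278292 -0.37540411]
```

View pics/s9.png

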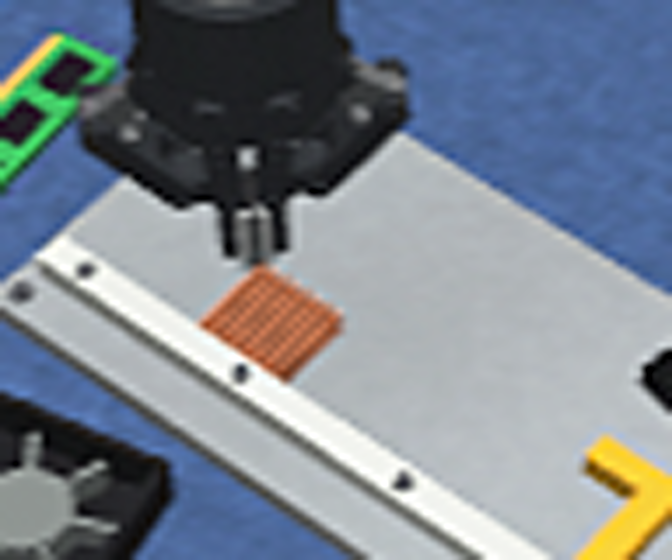

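The wedge works: the sink slid about 9 mm along the rail and stays flush. I continue with a slight bias toward the rail.

```bash
python3 -m inch '{"travel":[[0.25,-0.2,0],[0.55,-0.48,0],[0.85,-0.78,0],[1.15,-1.08,0],[1.45,-1.37,0],[1.75,-1.67,0],[2.05,-1.97,0],[2.3,-2.22,0],[2.55,-2.46,0],[2.75,-2.66,0]],"twist":[0,0,0,0,0,0,0,0,0,0],"fingers":[0,0,0,0,0,0,0,0,0,0]}'; python3 - <<'E'
from h import *
goal((5.5,0),41.2,45)
print(ctrl.read_state()["force"])
import cv2
d=cam("scene")
a=d["frame"][130:230,260:380,::-1]
cv2.imwrite(f"pics/s10.png",cv2.resize(a,None,fx=6,fy=6,interpolation=cv2.INTER_CUBIC))
E
```

```text
clock: 9.92
eef_pos: [540.0, -112.6, 41.3]
tool_rot: [-3.141, 0.0, 0.617]
force: [-2.2, -1.6, -0.4]
width: -0.1
jig now [[  5.3 -39.7]] yaw rel 44.97 z 41.3
travel [ 2.81 -2.79  0.01] twist -0.0
[-2.20072862 -1.55061258 -0.37504987]
```

View pics/s10.png

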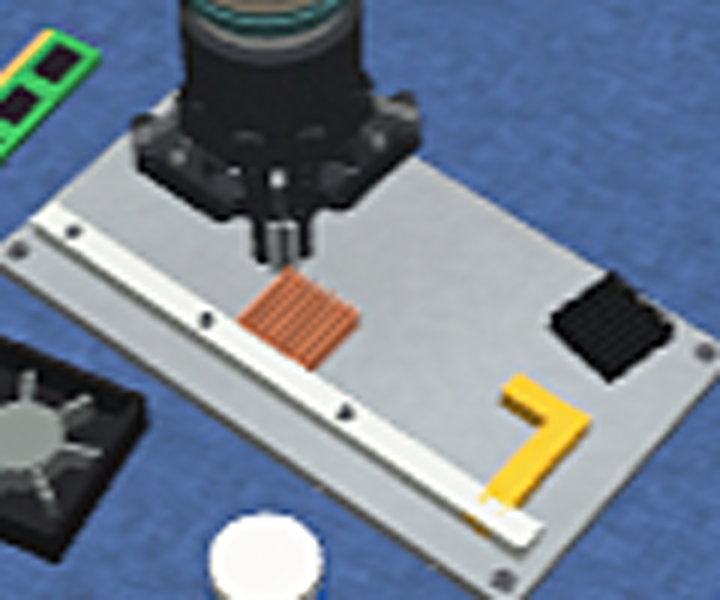

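Flush, with a pin force of about 2.5 N. I continue along y only.

```bash
python3 -m inch '{"travel":[[0.25,-0.25,0],[0.55,-0.55,0],[0.85,-0.85,0],[1.15,-1.15,0],[1.45,-1.45,0],[1.75,-1.75,0],[2.05,-2.05,0],[2.3,-2.3,0],[2.55,-2.55,0],[2.75,-2.75,0]],"twist":[0,0,0,0,0,0,0,0,0,0],"fingers":[0,0,0,0,0,0,0,0,0,0]}'; python3 - <<'E'
from h import *
goal((5.5,35),41.2,45)
print(ctrl.read_state()["force"])
import cv2
d=cam("scene")
a=d["frame"][130:230,260:380,::-1]
cv2.imwrite(f"pics/s11.png",cv2.resize(a,None,fx=6,fy=6,interpolation=cv2.INTER_CUBIC))
E
```

```text
clock: 10.8
eef_pos: [546.7, -74.2, 41.3]
tool_rot: [-3.141, 0.0, 0.617]
force: [-2.5, -0.6, 0.2]
width: -0.3
jig now [[ 5.5 -0.7]] yaw rel 44.98 z 41.3
travel [ 2.52 -2.53  0.01] twist -0.0
[-2.54460135 -0.64948354  0.22858253]
```

View pics/s11.png

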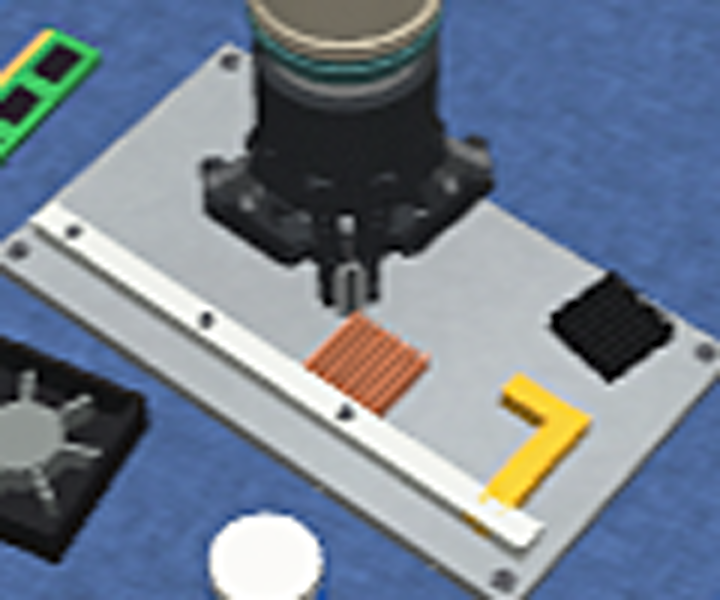

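```bash
python3 -m inch '{"travel":[[0.25,-0.25,0],[0.55,-0.55,0],[0.85,-0.85,0],[1.15,-1.15,0],[1.45,-1.45,0],[1.75,-1.75,0],[2.05,-2.05,0],[2.3,-2.3,0],[2.55,-2.55,0],[2.75,-2.75,0]],"twist":[0,0,0,0,0,0,0,0,0,0],"fingers":[0,0,0,0,0,0,0,0,0,0]}'; python3 - <<'E'
from h import *
goal((5.5,58),41.2,45)
print(ctrl.read_state()["force"])
import cv2
d=cam("scene")
a=d["frame"][160:230,290:374,::-1]
cv2.imwrite(f"pics/s12.png",cv2.resize(a,None,fx=8,fy=8,interpolation=cv2.INTER_CUBIC))
E
```

```text
clock: 11.68
eef_pos: [553.4, -35.8, 41.3]
tool_rot: [-3.141, -0.0, 0.617]
force: [-3.3, -0.8, 0.2]
width: -0.0
jig now [[ 5.7 38.3]] yaw rel 44.98 z 41.3
travel [ 1.38 -1.41  0.01] twist -0.0
[-3.26772265 -0.75336552  0.2395917 ]
```

View pics/s12.png

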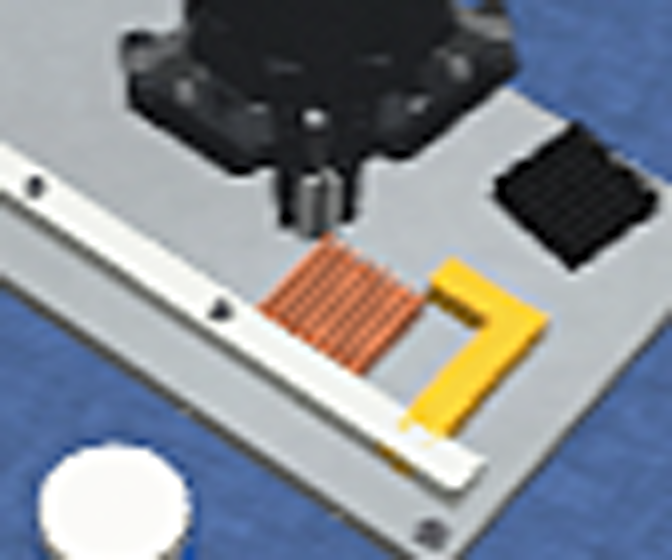

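The sink is entering the pocket mouth, still flush, with about 22 mm left. I slow down.

```bash
python3 -m inch '{"travel":[[0.15,-0.15,0],[0.3,-0.3,0],[0.45,-0.45,0],[0.6,-0.6,0],[0.75,-0.75,0],[0.88,-0.88,0],[1.0,-1.0,0],[1.1,-1.1,0],[1.2,-1.2,0],[1.27,-1.27,0]],"twist":[0,0,0,0,0,0,0,0,0,0],"fingers":[0,0,0,0,0,0,0,0,0,0]}'; python3 - <<'E'
from h import *
goal((5.5,58),41.2,45)
print(ctrl.read_state()["force"])
import cv2
d=cam("scene")
a=d["frame"][160:230,290:374,::-1]
cv2.imwrite(f"pics/s13.png",cv2.resize(a,None,fx=8,fy=8,interpolation=cv2.INTER_CUBIC))
E
```

```text
clock: 12.57
eef_pos: [556.5, -18.5, 41.3]
tool_rot: [3.142, -0.0, 0.617]
force: [-2.0, -0.8, -1.1]
width: 0.1
jig now [[ 5.8 55.9]] yaw rel 44.96 z 41.3
travel [ 0.13 -0.17  0.01] twist -0.0
[-1.95429205 -0.80345773 -1.13182226]
```

View pics/s13.png

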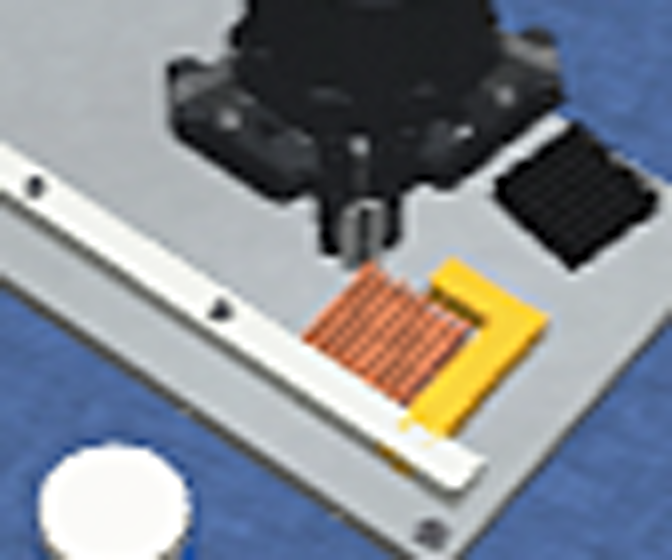

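```bash
python3 -m inch '{"travel":[[0.04,-0.04,0],[0.08,-0.08,0],[0.12,-0.12,0],[0.16,-0.16,0],[0.2,-0.2,0],[0.23,-0.23,0],[0.26,-0.26,0],[0.28,-0.28,0],[0.3,-0.3,0],[0.3,-0.3,0]],"twist":[0,0,0,0,0,0,0,0,0,0],"fingers":[0,0,0,0,0,0,0,0,0,0]}'; python3 - <<'E'
from h import *
goal((5.5,60),41.2,45)
print(ctrl.read_state()["force"])
import cv2
d=cam("scene")
a=d["frame"][185:220,325:367,::-1]
cv2.imwrite(f"pics/s14.png",cv2.resize(a,None,fx=15,fy=15,interpolation=cv2.INTER_CUBIC))
E
```

```text
clock: 13.45
eef_pos: [557.2, -14.4, 41.3]
tool_rot: [3.142, -0.0, 0.617]
force: [-2.4, -2.2, 0.6]
width: 0.0
jig now [[ 5.8 60. ]] yaw rel 44.96 z 41.3
travel [-0.02 -0.02  0.01] twist -0.0
[-2.42885987 -2.23029053  0.62222879]
```

View pics/s14.png

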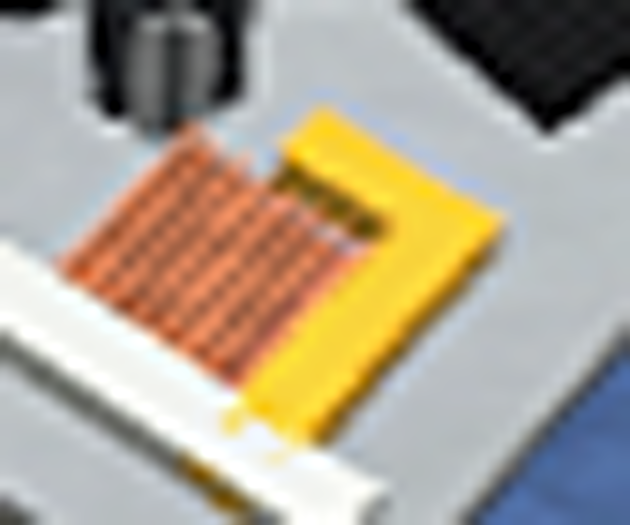

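Very nearly home. I creep a little further to feel the stop.

```bash
python3 -m inch '{"travel":[[0.02,-0.02,0],[0.04,-0.04,0],[0.06,-0.06,0],[0.07,-0.07,0],[0.08,-0.08,0],[0.09,-0.09,0],[0.1,-0.1,0],[0.11,-0.11,0],[0.12,-0.12,0],[0.12,-0.12,0]],"twist":[0,0,0,0,0,0,0,0,0,0],"fingers":[0,0,0,0,0,0,0,0,0,0]}'; python3 - <<'E'
from h import *
goal((5.5,60),41.2,45)
f=ctrl.read_state()["force"];print(f,tojig([0,0,J[2]],f))
E
```

```text
clock: 14.33
eef_pos: [557.2, -13.5, 41.3]
tool_rot: [3.141, 0.001, 0.616]
force: [-1.5, -4.1, 1.1]
width: 0.3
jig now [[ 5.7 60.9]] yaw rel 44.93 z 41.3
travel [-0.08  0.05  0.01] twist -0.1
[-1.49956938 -4.10025764  1.05589063] [[-0.79284965 -4.29327503]]
```

The tips stopped short of the commanded pose with 4.3 N along y, so the sink is on the stop. I give a small diagonal nudge to seat it on both faces.

```bash
python3 -m inch '{"travel":[[0.02,0,0],[0.03,0,0],[0.04,0,0],[0.05,0,0],[0.06,0,0],[0.07,0,0],[0.08,0,0],[0.09,0,0],[0.1,0,0],[0.1,0,0]],"twist":[0,0,0,0,0,0,0,0,0,0],"fingers":[0,0,0,0,0,0,0,0,0,0]}'; python3 - <<'E'
from h import *
goal((5.5,60),41.2,45)
f=ctrl.read_state()["force"];print(f,tojig([0,0,J[2]],f))
E
```

```text
clock: 15.17
eef_pos: [557.4, -13.4, 41.3]
tool_rot: [3.142, 0.002, 0.616]
force: [-3.4, -5.5, 2.4]
width: -0.1
jig now [[ 5.8 61. ]] yaw rel 44.91 z 41.3
travel [-0.09  0.05  0.01] twist -0.1
[-3.38317856 -5.5494918   2.3868072 ] [[-2.40761213 -6.03706553]]
```

Firm on both faces, at 2.4 N toward the rail and 6 N toward the stop. I withdraw diagonally, then lift.

```bash
python3 -m inch '{"travel":[[-0.1,0,0],[-0.3,0,0],[-0.6,0,0],[-1.2,0,0],[-2,0,-0.3],[-3,0,-1.5],[-4,0,-3.5],[-5,0,-6],[-6,0,-9],[-7,0,-12]],"twist":[0,0,0,0,0,0,0,0,0,0],"fingers":[0,0,0,0,0,0,0,0,0,0]}'
python3 -m inch '{"travel":[[-2,1,-1],[-5,4,-2],[-7,7,-3],[-9,10,-4],[-11,13,-4],[-12,15,-4],[-13,16,-4],[-13,17,-4],[-13,17,-4],[-13,17,-4]],"twist":[0,0,0,0,0,0,0,0,0,0],"fingers":[0,0,0,0,0,0,0,0,0,0]}'
python3 - <<'E'
from h import *
import cv2
f=ctrl.read_state();print(f["eef_pos"],f["force"])
d=cam("scene")
a=d["frame"][185:220,325:367,::-1]
cv2.imwrite(f"pics/s15.png",cv2.resize(a,None,fx=15,fy=15,interpolation=cv2.INTER_CUBIC))
d=cam("top");cv2.imwrite("pics/t15full.png",d["frame"][:,:,::-1])
a=d["frame"][180:260,270:370,::-1]
cv2.imwrite(f"pics/t15.png",cv2.resize(a,None,fx=7,fy=7,interpolation=cv2.INTER_CUBIC))
E
```

```text
clock: 16.0
eef_pos: [499.8, -52.9, 162.4]
tool_rot: [-3.141, 0.0, 0.617]
force: [1.2, -0.5, 0.4]
width: -0.1
clock: 16.83
eef_pos: [493.7, -265.6, 201.2]
tool_rot: [-3.141, -0.001, 0.617]
force: [1.2, 0.1, 0.4]
width: -0.3
[ 493.68445658 -265.64061812  201.24101528] [1.19014154 0.10636002 0.43834791]
```

View pics/s15.png

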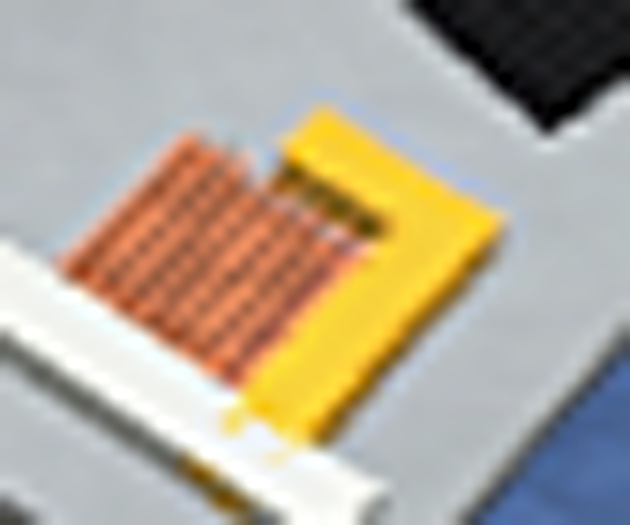

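View pics/t15.png

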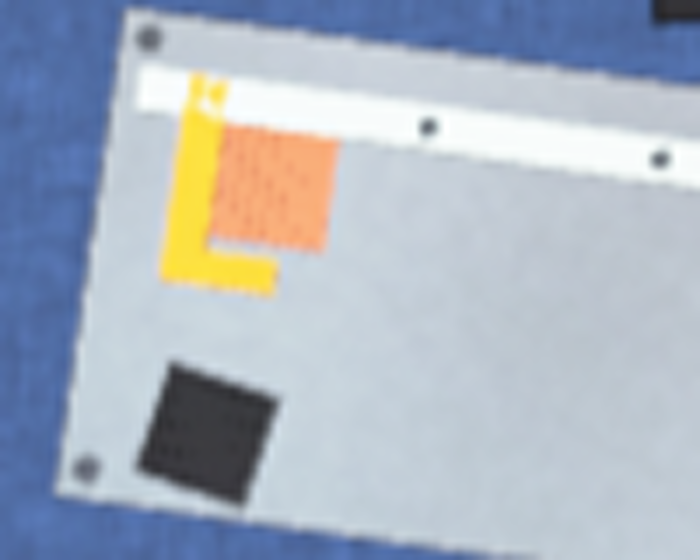

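View pics/t15full.png

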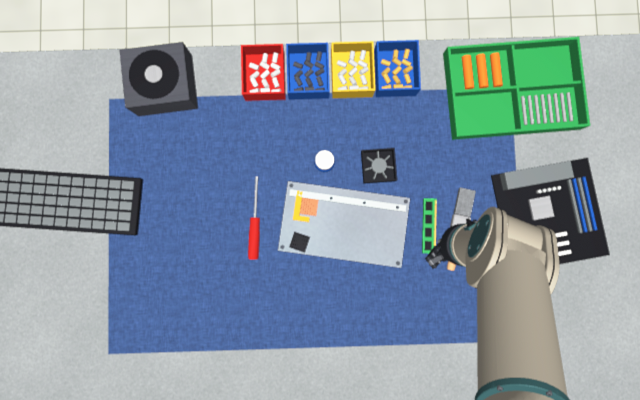

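Both views show the sink flush to the rail and the stop, and everything else in place. I do one numeric check, then hand in.

```bash
python3 - <<'E'
from h import *
import cv2
d=cam("top")
uv=(np.array([(340,138),(326,253),(222,125),(207,240)])+.5)/7-.5+[270,180]
print(tojig(J,ray(d,uv,24)).round(1))
a=cv2.imread("pics/top0.png").astype(int);b=d["frame"][:,:,::-1].astype(int)
D=np.abs(a-b).max(2)>40; D[:, 420:]=0
ys,xs=np.nonzero(D); print([(x,y) for x,y in zip(xs,ys) if not(295<x<320 and 195<y<220) and not (355<x<380 and 220<y<245)][:20])
print(ctrl.finish_job())
E
```

```text
[[ 49.7  69.4]
 [ 10.   68.7]
 [ 48.5 110.1]
 [  8.8 109.6]]
[]
the job is handed in; nothing more can be done
None
```

The copper heat sink is fully home in the yellow pocket, flat against both the rail and the end stop. I let go and handed the job in at about 17 s of the 64 s allowed.

- **To the rail:** I pushed it straight across with closed fingertips, which squared it up, and stopped at about 5 N of contact.
- **Into the pocket:** I then pushed on its rear corner with the tool turned 45°. This kept it pinned against the rail at about 2–3 N as it slid along. I seated it with about 2.4 N towards the rail and 6 N towards the stop, backed away and lifted clear.

**Last checks:**
- **Position:** the top view puts the sink's faces at about x = 9–50 mm and y = 69–110 mm in the jig's frame. Fully home is 10–50 and 70–110, so that is within the camera's roughly 2 mm error.
- **Gaps:** both cameras show no gap at the rail or the stop.
- **Other items:** comparing the top view before and after, nothing but the copper sink changed in the part not hidden by the arm. That includes the black heat sink. The memory module and brush were outside that comparison; the module looked unmoved, and the arm partly hid the brush.

No check failed or disagreed.

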